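# Feed one bearing and slide it into the nest

### The job

Press the plunger of the bearing feeder all the way in, once, and let it spring back, so that a single bearing comes out onto the green board. Then push that bearing aside with the fingertips, flat along the board, into a pocket of the grey H-shaped nest beside the outlet, until it rests against the nest's middle wall. Do not grip or pick up anything, and leave the other three bearings in the feeder and the things around where they are.

Things in the scene. Friction and masses are not known exactly. Their poses are not given: they have to be found in the camera images.
- feeder: Bearing feeder fixed on the green board: upright square magazine (clear sides, aluminium front strips and rear), 42 mm tall, 41 mm along x, 43 along y (feet and spring lugs to +-38), open on top. Origin on the board's top (12 mm above the table) under the magazine's axis; x = the way the plunger pushes and the bearing leaves, z up. Plunger sticks out behind to x = -130 mm.
- outlet (a point): point on the board, in front of the feeder's outlet slot (which is at feeder x = +20 mm), where the centre of the fed bearing comes to lie after a full stroke: feeder x = +58.5 mm, give or take a few mm; axes as the feeder's
- plunger (a joint): travel of the plunger in m along the feeder's +x: 0 at rest, 0.066 fully in. Springs push it back, with about 4 N at rest and 8 N fully in. Its steel blade drives the bottom bearing out; when it is back, the next one drops. Let back before about 0.045 it leaves the bearing half under the magazine.
- pad (a point): centre of the flat upright rear face of the plunger's round black rubber pad (34 mm across), 21 mm above the board, facing the feeder's -x; press it here towards the feeder's +x, it moves with the plunger. The steel tail plate in front of it is 72 mm wide, its top 31 mm above the board; pad and plate are 12 mm thick together.
- bearing1: the bottom bearing in the magazine, the one that comes out: steel ball bearing, 32 mm outside diameter, 9 mm thick, 15 mm dark bore, about 30 g, lying flat. Origin at the centre of its underside. It slides freely over the board.
- bearing2: second bearing from the bottom, same kind; stays in the feeder and ends up at the bottom
- bearing3: third bearing from the bottom, same kind; stays in the feeder
- bearing4: top bearing of the stack, same kind; stays in the feeder
- nest: grey plastic H-shaped double nest, 8 mm high, fixed on the board left or right of the outlet. Origin on the board at its middle. A 6 mm middle wall lies along x; on its +y and -y sides are pockets 38 mm wide, whose side walls end 26 mm from the origin, ends flared. A bearing against the middle wall has its centre 19 mm from the origin along y. 74 mm long in x with its 4 mm high feet.
- gearmotor: small round gearmotor on an aluminium bracket screwed to the board on the other side of the outlet, 65 mm long, 44 mm wide, 44 mm tall, fixed; origin on the board under it. Not used.
- screw_jar: loose clear jar with black cap, 46 mm across, 55 mm tall, origin under its centre; to be left alone
- screwdriver: loose black-handled screwdriver lying on the board, 160 mm long along its x axis; to be left alone
- tape_roll: loose black roll of tape lying flat, 76 mm across, 18 mm tall, origin under its centre; to be left alone
- u_bracket: loose aluminium U bracket, 40 x 24 x 36 mm, origin under its centre; to be left alone
- servo: loose black hobby servo, 54 x 20 x 41 mm, origin under its centre; to be left alone

How it is judged:
On the way, in this order (a step that is already met when the one before it is completed fails the run):
1. the plunger is pressed in (value of joint plunger above 0.056 m), for 0.02 s.
2. the plunger is back out, the first bearing lies clear before the magazine and the next has dropped (value of joint plunger below 0.004 m and x of bearing1 in the frame of feeder above 0.038 m and height (world z) of bearing2 below 0.015 m and horizontal distance between each of bearing2, bearing3, bearing4 and feeder below 0.008 m and not ((y of bearing1 in the frame of nest between 0.0165 and 0.024 m or y of bearing1 in the frame of nest between -0.024 and -0.0165 m) and x of bearing1 in the frame of nest between -0.006 and 0.006 m)), for 0.1 s.
3. the bearing is in the nest ((y of bearing1 in the frame of nest between 0.0165 and 0.024 m or y of bearing1 in the frame of nest between -0.024 and -0.0165 m) and x of bearing1 in the frame of nest between -0.006 and 0.006 m), for 0.2 s.
At the end, for the whole second after the job is handed in: The fed bearing lies flat and at rest in a nest pocket: centre 16.5 to 24 mm from the nest origin along y (19 = touching the wall), within 6 mm along x. Plunger back within 4 mm of rest; the other three within 8 mm of the magazine axis, the second at the bottom (all of step 3 and height (world z) of each of bearing1, bearing2 below 0.015 m and angle between bearing1's own z axis and vertical below 0.06 rad and linear speed of bearing1 below 0.01 m/s and value of joint plunger below 0.004 m and horizontal distance between each of bearing2, bearing3, bearing4 and feeder below 0.008 m).
It fails at once if the bearing is squeezed in the gripper (more than 30 N from the fingers) (contact force between bearing1 and the fingers above 30 N).
It fails at once if a bearing is lifted (more than 7 mm) (height (world z) of bearing1 above 0.019 m or height (world z) of bearing2 above 0.028 m or height (world z) of bearing3 above 0.037 m or height (world z) of bearing4 above 0.046 m).
It fails at once if a second bearing is fed or taken out of the magazine (horizontal distance between any of bearing2, bearing3, bearing4 and feeder above 0.014 m).
It fails at once if the plunger is let back with the bearing half under the magazine (value of joint plunger below 0.003 m and x of bearing1 in the frame of feeder between 0.01 and 0.036 m and y of bearing1 in the frame of feeder between -0.02 and 0.02 m).
It fails at once if something around is disturbed (moved more than 15 mm) (distance of any of screw_jar, screwdriver, tape_roll, u_bracket, servo from where it was at the start of the episode above 0.015 m).
It also fails if it takes over 45 s, if anything falls off the work surface, if the arm or the gripper's body presses on something with over 40 N, if the wrist force passes 120 N, or if a joint passes its speed limit or range.

### The arm

A 6-joint arm with a two-finger parallel gripper is mounted at the origin on the work surface. World frame = base frame: x ahead of the robot, y to its left, z up, the work surface at z = 0. Lengths are in m, angles in rad, forces in N, time in s.
With the tool pointing down it reaches from about 0.225 to 0.875 m from the base axis. Payload 3.4 kg.
Tool frame: the origin (TCP) lies at the very end of the fingers, on their centre line; the grasp point (between the pads) lies behind it (manip.tcp_to_grasp is the z of the grasp point in the tool frame, in m); z points along the fingers, y is the direction in which the jaws open and shut (so a half turn about z gives the same grasp; the last joint's range is limited). The gripper opens to 85 mm and grips with 20 to 120 N. Pads are 22 mm wide; open, the fingers measure 114 mm over their backs; the gripper's body (76 mm by 85 mm) begins 54 mm behind the grasp point. The pads swing forward as they close: fully open they stand 13 mm farther back than shut.
Start: joints at [-1.31, 0.276, 1.505, -0, 1.361, -0.121], TCP at [0.214, -0.534, 0.231] pointing down, gripper open.
Joint ranges: [-2.89, 2.89], [-0.75, 2.08], [0.22, 2.7], [-1.18, 4.32], [0.11, 2.71], [-2.7, 2.7]. Speed limits (rad/s): [2.57, 2.57, 3.14, 3.14, 3.14, 3.14].

### API

Orientations are given as a unit quaternion [w, x, y, z].
In Python, from rig import manip, eyes gives the robot as it stands.
- The arm moves only by the tool servo_tool, never from a script. Its argument "increments" is a list of rows, each an object with "slide": the shift along the tool's x, y, z in m, a list of three; "spin": the turn about the tool's z in degrees. A call has 1 to 8 rows; each row shifts and turns the commanded pose from where the row before left it, along the tool's axes as they then stand; what a row does not reach is not made up. A row lasts 1/10 s, in which the tool goes at most 50 mm and 8.59 degrees, less where a joint would pass 70% of its speed; a pose out of reach is approached as far as the arm can. A call is refused whole if a number of a shift passes 0.05 or a number of a turn 8.59, either way. A call with a gripper value outside its range is refused whole. "hand" is the opening, from 0 (shut) to 1 (fully open), set as the call begins (left out, the last holds). The fingers move at their own pace and stop on an object; "newtons" is the grip in N (left out, the last holds). Time passes only in rows, so rows that do not move let the fingers close. It gives the time, the measured TCP pose, the force and the opening at its end, in the units of the state.
- manip.get_state(): the state, without advancing time (a new reading comes with each control period).
- eyes.get_image(name): name is "side" or "top" or "wrist"; returns the picture (480x640x3 uint8, blue, green, red); there is no depth.
- eyes.calibration(name): a dict with "fx", "fy", "cx", "cy" (pixels), "rvec" (rotation vector, rad) and "tvec" (3), from world to camera coordinates, as OpenCV has them; the wrist camera has in their place "hand_eye" (4x4, takes a point from camera to tool coordinates, whose origin is the TCP and whose axes are the flange's). Camera axes: x right, y down, z forward; pixel columns grow to the right and rows downward; lengths in m; the calibration is good to about 2 mm. The wrist camera is an equidistant fisheye: a pixel r from the principal point sees the ray r / f radians off the axis. A picture is of the moment at which its call begins: read the wrist's pose just before it. calibration takes no time and is no camera call.
- manip.sign_off(): hands the job in, once; it reports no verdict.
The state is a dict: "clock": time; "qpos": joint angles; "qd": joint speeds; "effort": joint torques, N m; "position": TCP position; "ee_rot": TCP orientation; "contact_force": force on the tool from outside, world axes, zero at the start; "moment": the same for the moment, N m; "width": finger opening in m.
Only numpy, scipy, OpenCV 4.12 (cv2) and the standard library are available. Lean on these libraries where they do the work, as an engineer would, in place of code of your own. Each camera call takes 0.05 s, during which the arm holds its last target.

## Working session

There is one attempt and no reset: what is moved stays moved. The work goes in short steps, Python scripts to look and compute and a tool call to move; the robot and the scene stay as the last step left them, time stands still between calls to the robot, and variables do not carry over. Pictures are saved under pics/ and viewed, and the job is handed in when it is done.

Besides the shell and the picture viewer there is one more tool, called after ">>>" in YAML: its name, and indented under it one key for each argument. servo_tool: Moves the arm, as the interface text tells. Its arguments: {"type":"object","properties":{"increments":{"type":"array","items":{"type":"object","properties":{"slide":{"type":"array","items":{"type":"number"}},"spin":{"type":"number"}}}},"hand":{"type":"number"},"newtons":{"type":"number"}},"required":["increments"]}

```bash
ls; mkdir -p pics; python3 - <<'E'
from rig import manip, eyes
import cv2
s=manip.get_state();print(s)
print(manip.tcp_to_grasp)
for n in("side","top","wrist"):
    print(n,eyes.calibration(n))
    cv2.imwrite(f"pics/{n}0.png",eyes.get_image(n))
E
```

```text
pics
{'clock': 0.0, 'qpos': array([-1.30999497e+00,  2.76587910e-01,  1.50616110e+00,  1.14446042e-05,
        1.36068123e+00, -1.20980867e-01]), 'qd': array([ 0.00248859, -0.0011566 , -0.00136941, -0.00055597,  0.00121949,
       -0.00128915]), 'effort': array([-3.02426570e-04, -4.16773403e+01, -2.45801461e+01, -1.00922030e-04,
        1.07772372e-02,  5.62620457e-07]), 'position': array([ 0.21410032, -0.5330756 ,  0.2304326 ]), 'ee_rot': array([-9.16941282e-04,  9.81835364e-01,  1.89732639e-01, -5.85991747e-05]), 'contact_force': array([-0.61551064,  0.45332514,  0.53822104]), 'moment': array([ 0.0070688 , -0.01378938,  0.05351683]), 'width': 0.08533142130657506}
-0.0187
side {'fx': 442.37630250401946, 'fy': 442.37630250401946, 'cx': 320.22929648735624, 'cy': 242.30125313094823, 'rvec': array([ 2.36658774, -0.60947217,  0.20993566]), 'tvec': array([-0.51051842,  0.26293228,  0.83287735])}
top {'fx': 436.373151739089, 'fy': 436.373151739089, 'cx': 330.476195072787, 'cy': 237.7169890913283, 'rvec': array([ 2.14974771, -2.1170469 ,  0.19868129]), 'tvec': array([-0.0070662 ,  0.59094228,  0.75554492])}
wrist {'fx': 371.64829954431775, 'fy': 371.64829954431775, 'cx': 318.96481702279556, 'cy': 239.2693241902939, 'hand_eye': array([[-3.52925884e-04, -9.53903256e-01, -3.00114066e-01,
         7.71423522e-02],
       [ 9.99999912e-01, -2.68751942e-04, -3.21752666e-04,
         5.87379527e-04],
       [ 2.26264678e-04, -3.00114153e-01,  9.53903267e-01,
        -1.43895788e-01],
       [ 0.00000000e+00,  0.00000000e+00,  0.00000000e+00,
         1.00000000e+00]])}
```

View pics/side0.png

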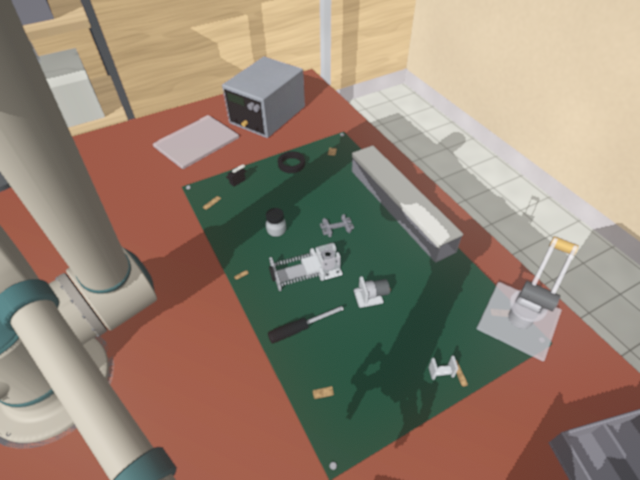

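View pics/top0.png

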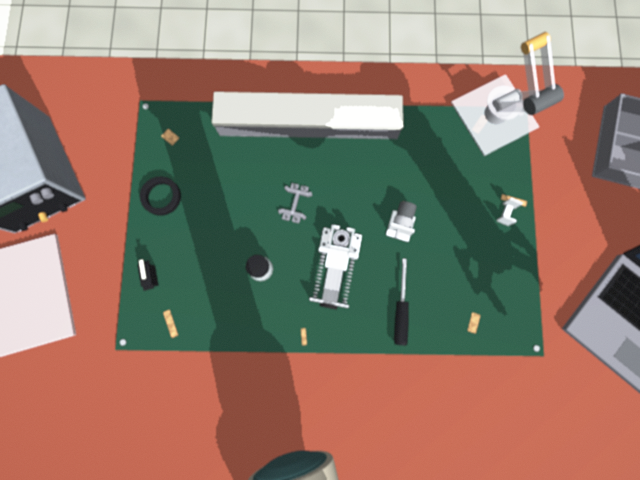

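View pics/wrist0.png

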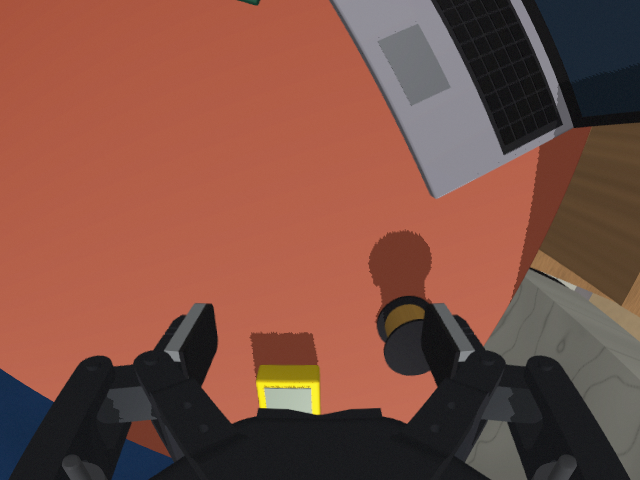

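```bash
python3 - <<'E'
import cv2
a=cv2.imread("pics/top0.png");cv2.imwrite("pics/topc.png",cv2.resize(a[165:325,230:430],None,fx=4,fy=4,interpolation=cv2.INTER_CUBIC)[:600])
a=cv2.imread("pics/side0.png");cv2.imwrite("pics/sidec.png",cv2.resize(a[200:350,230:430],None,fx=4,fy=4,interpolation=cv2.INTER_CUBIC))
E
```

```text
(no output)
```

View pics/topc.png

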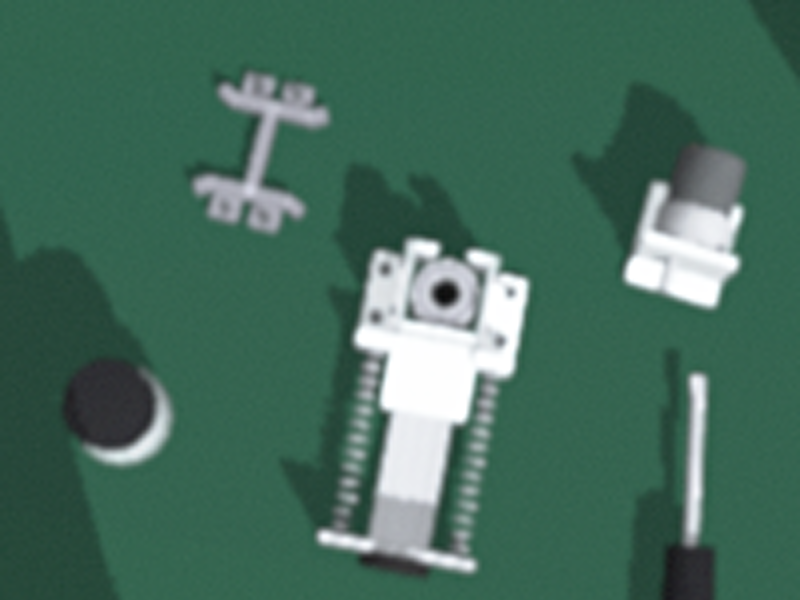

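View pics/sidec.png

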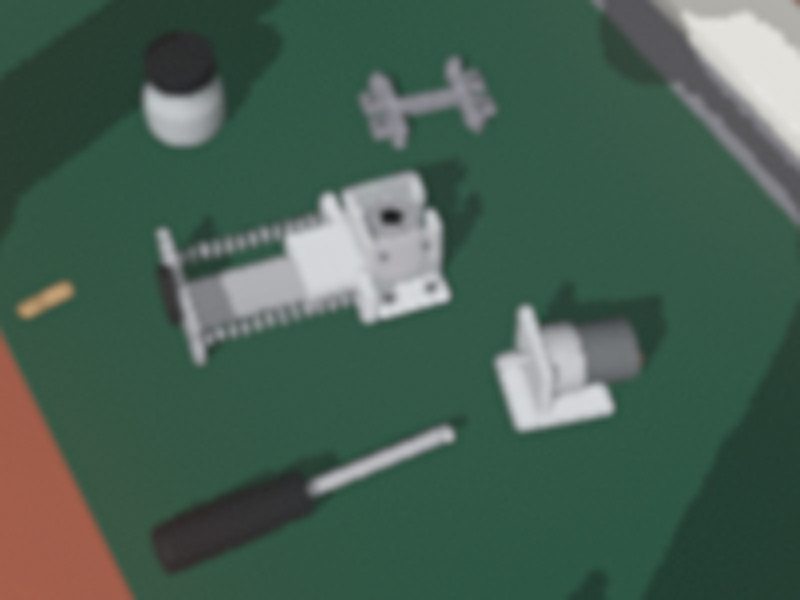

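```bash
cat > h.py <<'E'
import numpy as np,cv2
from rig import manip,eyes
def px2w(n,u,v,z):
    c=eyes.calibration(n);R,_=cv2.Rodrigues(c['rvec']);t=c['tvec']
    r=R.T@np.array([(u-c['cx'])/c['fx'],(v-c['cy'])/c['fy'],1]);o=-R.T@t
    return o+r*(z-o[2])/r[2]
def w2px(n,p):
    c=eyes.calibration(n);K=np.array([[c['fx'],0,c['cx']],[0,c['fy'],c['cy']],[0,0,1]])
    return cv2.projectPoints(np.float64(p).reshape(-1,1,3),c['rvec'],c['tvec'],K,None)[0].reshape(-1,2)
E
python3 - <<'E'
from h import *
T=lambda u,v,z:px2w('top',230+u/4,165+v/4,z)[:2]
S=lambda u,v,z:px2w('side',230+u/4,200+v/4,z)[:2]
b=T(445,292,.048);p1=T(320,535,.043);p2=T(474,564,.043);m=(p1+p2)/2
print('bore',b,S(391,216,.048),'plate',p1,p2,np.linalg.norm(p1-p2),m,'S',S(163,232,.043),S(200,358,.043),'dist',np.linalg.norm(b-m))
d=b-m;print('yaw',np.degrees(np.arctan2(d[1],d[0])),np.degrees(np.arctan2(*( (p1-p2)[::-1])))-90)
n1=T(270,108,.02);n2=T(252,190,.02);print('nest',n1,n2,(n1+n2)/2,np.linalg.norm(n1-n2),'yaw',np.degrees(np.arctan2(*(n1-n2)[::-1])))
n3=S(457,98,.02);n4=S(398,104,.02);print('nestS',n3,n4,(n3+n4)/2)
print('jar',T(110,402,.067),'gm',T(690,220,.03),'sd',T(690,545,.02),T(698,380,.02))
E
```

```text
bore [ 0.59152933 -0.01810231] [ 0.59063801 -0.01905883] plate [0.47881674 0.03768034] [ 0.46676001 -0.03275062] 0.07145547329199137 [0.47278837 0.00246486] S [0.47845019 0.03534826] [ 0.46063375 -0.04975797] dist 0.12050901538358412
yaw -9.826727619586556 -9.714024421484837
nest [0.68673426 0.06770429] [0.64533853 0.07530664] [0.6660364  0.07150547] 0.04208802875680601 yaw -10.406444195993357
nestS [0.68082297 0.06091966] [0.64759406 0.0739264 ] [0.66420852 0.06742303]
jar [0.53562043 0.13223584] gm [ 0.63175225 -0.13598852] sd [ 0.47757304 -0.13547171] [ 0.55575548 -0.14044402]
```

>>> servo_tool:
  increments:
    - {"spin":-8.3,"slide":[0,0,0.01]}
    - {"spin":-8.3,"slide":[0,0,0.01]}
    - {"spin":-8.3,"slide":[0,0,0.01]}
    - {"spin":-8.3,"slide":[0,0,0.01]}
    - {"spin":-8.3,"slide":[0,0,0.01]}
    - {"spin":-8.3,"slide":[0,0,0.01]}
    - {"spin":-8.3,"slide":[0,0,0]}
    - {"spin":-0.2,"slide":[0,0,0]}
  hand: 0
  newtons: 40

```text
clock: 0.95
position: [0.2142, -0.5332, 0.1706]
ee_rot: [-0.001, 0.765, 0.644, 0.0]
contact_force: [0.1, 0.4, 1.2]
width: -0.0
```

>>> servo_tool:
  increments:
    - {"slide":[0.0475,0.008,0]}
    - {"slide":[0.0475,0.008,0]}
    - {"slide":[0.0475,0.008,0]}
    - {"slide":[0.0475,0.008,0]}
    - {"slide":[0.0475,0.008,0]}
    - {"slide":[0.0475,0.008,0]}
    - {"slide":[0.0475,0.008,0]}
    - {"slide":[0.0475,0.008,0]}

```text
$.increments[0]: bad value
```

>>> servo_tool:
  increments:
    - {"slide":[0.0475,0.009,0]}
    - {"slide":[0.0475,0.009,0]}
    - {"slide":[0.0475,0.009,0]}
    - {"slide":[0.0475,0.009,0.0]}
    - {"slide":[0,0,0.03]}
    - {"slide":[0,0,0.03]}
    - {"slide":[0,0,0]}

```text
$.increments[0]: bad value
```

```bash
python3 - <<'E'
from h import *
s=manip.get_state();p=s['position'];o=np.array([.591,-.0185])
ex=np.array([.9854,-.1702]);ey=np.array([.1702,.9854])
print(p,(p[:2]-o)@ex,(p[:2]-o)@ey,s['qpos'])
for n in('top','side','wrist'):
    im=eyes.get_image(n)
    cv2.imwrite(f'pics/{n}1.png',im)
    if n!='wrist':
        c=im[165:325,230:430] if n=='top' else im[200:350,200:400]
        cv2.imwrite(f'pics/{n}1c.png',cv2.resize(c,None,fx=3.7,fy=3.7,interpolation=cv2.INTER_CUBIC))
E
```

```text
[ 0.21415126 -0.53324124  0.17061656] -0.2837377905832824 -0.5713656736337821 [-1.31000441e+00  3.15838328e-01  1.60256964e+00  4.65648051e-05
  1.22456506e+00 -1.13839852e+00]
```

View pics/top1c.png

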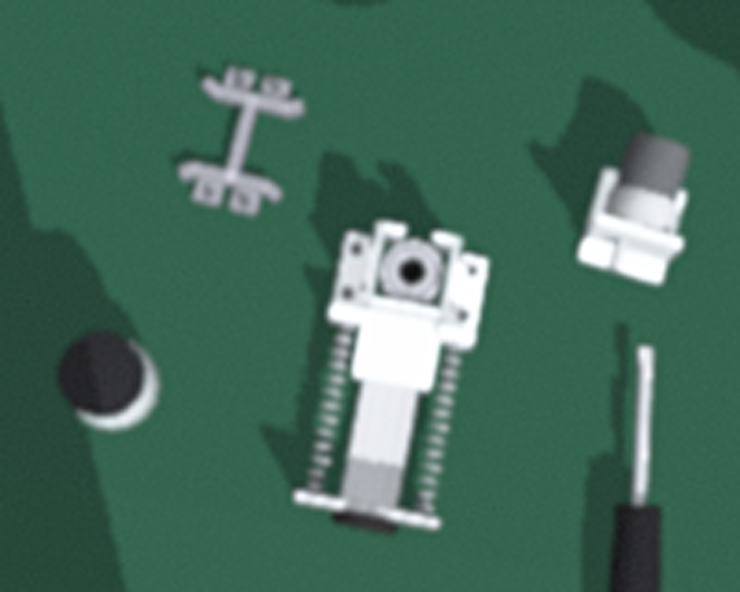

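View pics/side1c.png

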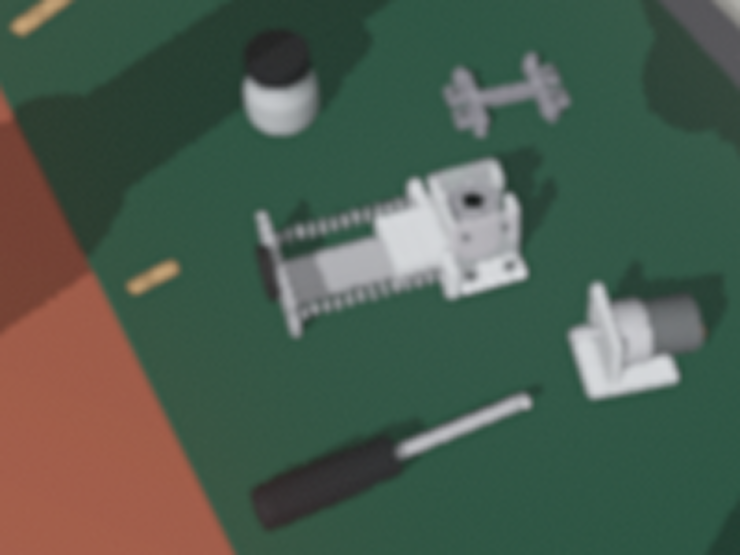

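View pics/wrist1.png

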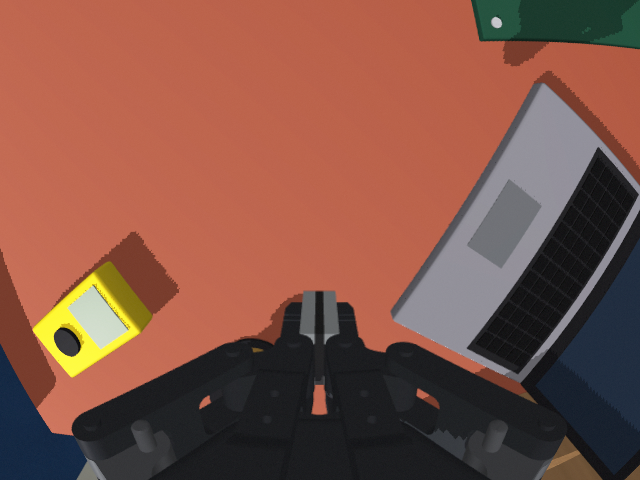

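Both moves were refused because rows without a "spin" are not accepted. I'll resend them with spin included.

>>> servo_tool:
  increments:
    - {"slide":[0.0475,0.008,0],"spin":0}
    - {"slide":[0.0475,0.008,0],"spin":0}
    - {"slide":[0.0475,0.008,0],"spin":0}
    - {"slide":[0.0475,0.008,0],"spin":0}
    - {"slide":[0.0475,0.008,0],"spin":0}
    - {"slide":[0.0475,0.008,0],"spin":0}
    - {"slide":[0.0475,0.008,0],"spin":0}
    - {"slide":[0.0475,0.008,0],"spin":0}

```text
clock: 1.9
position: [0.3426, -0.1685, 0.1719]
ee_rot: [0.001, 0.766, 0.643, 0.0]
contact_force: [0.3, -0.2, 0.6]
width: 0.0003
```

>>> servo_tool:
  increments:
    - {"slide":[0.0475,0.009,0],"spin":0}
    - {"slide":[0.0475,0.009,0],"spin":0}
    - {"slide":[0.0475,0.009,0],"spin":0}
    - {"slide":[0.0475,0.009,0],"spin":0}
    - {"slide":[0,0,0.03],"spin":0}
    - {"slide":[0,0,0.03],"spin":0}
    - {"slide":[0,0,0],"spin":0}

```text
clock: 2.6
position: [0.4071, 0.012, 0.1089]
ee_rot: [-0.003, 0.765, 0.644, -0.002]
contact_force: [-0.8, 0.6, 0.6]
width: 0.0002
```

```bash
cat >> h.py <<'E'
o=np.array([.591,-.0185])
ex=np.array([.9854,-.1702]);ey=np.array([.1702,.9854])
def st():
    s=manip.get_state();p=s['position'];f=s['contact_force'][:2]
    print(s['clock'],p,'feeder x,y',(p[:2]-o)@ex,(p[:2]-o)@ey,'f',f@ex,f@ey,s['contact_force'][2])
def snap(n,tag,box=None,k=3.7):
    im=eyes.get_image(n)
    if box: im=cv2.resize(im[box[1]:box[3],box[0]:box[2]],None,fx=k,fy=k,interpolation=cv2.INTER_CUBIC)
    cv2.imwrite(f'pics/{n}{tag}.png',im)
E
python3 - <<'E'
from h import *
st();snap('top','2',(230,165,430,325));snap('side','2',(200,200,400,350))
E
```

```text
2.6 [0.40714938 0.0120477  0.10886091] feeder x,y -0.18636562063137893 -0.0011896728655874838 f -0.8498688535203905 0.4716606673666009 0.5685940687136767
```

View pics/top2.png

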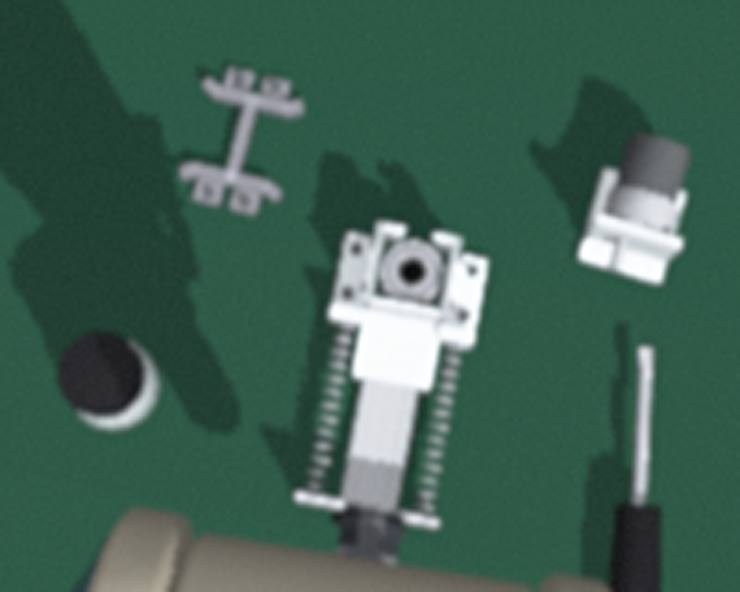

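View pics/side2.png

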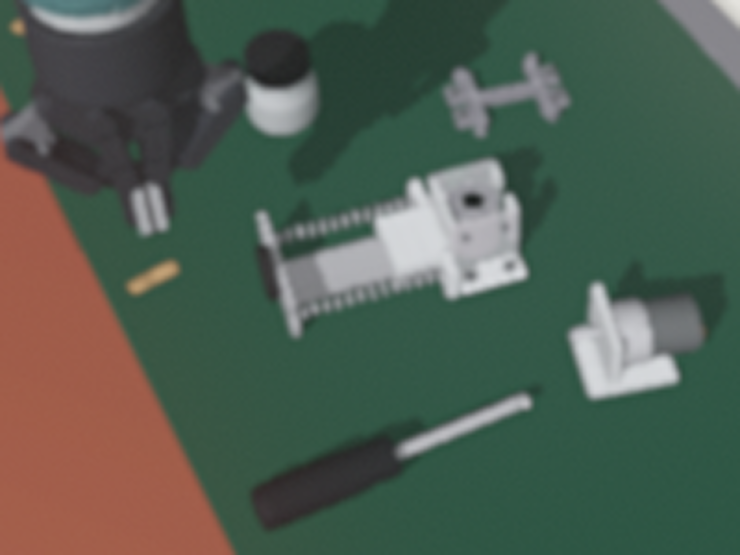

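```bash
python3 - <<'E'
from h import *
from scipy.optimize import least_squares
T=np.array([.40715,.01205,.10886]);d=np.array([ex[0],ex[1],0])
for q in [(15,135),(10,120),(243,85),(205,160),(100,190),(60,165),(150,232)]:
    u=np.array([200+q[0]/3.7,200+q[1]/3.7])
    r=least_squares(lambda a:w2px('side',T+a[0]*d+[0,0,a[1]])[0]-u,[0,.05]);print(q,r.x)
E
```

```text
(15, 135) [-0.05267075  0.08774473]
(10, 120) [-0.05276656  0.09881007]
(243, 85) [0.06207945 0.08280666]
(205, 160) [0.03620657 0.03425117]
(100, 190) [-0.02010962  0.0320983 ]
(60, 165) [-0.03603429  0.05846073]
(150, 232) [-0.00024055 -0.01186016]
```

>>> servo_tool:
  increments:
    - {"slide":[0,0,0],"spin":8.5}
    - {"slide":[0,0,0],"spin":8.5}
    - {"slide":[0,0,0],"spin":8.5}
    - {"slide":[0,0,0],"spin":8.5}
    - {"slide":[0,0,0],"spin":8.5}
    - {"slide":[0,0,0],"spin":8.5}
    - {"slide":[0,0,0],"spin":8.5}
    - {"slide":[0,0,0],"spin":8.5}

```text
clock: 3.5
position: [0.4116, 0.01, 0.1133]
ee_rot: [0.001, 0.995, 0.102, 0.002]
contact_force: [-0.1, 0.1, -0.0]
width: -0.0002
```

>>> servo_tool:
  increments:
    - {"slide":[0,0,0],"spin":8.5}
    - {"slide":[0,0,0],"spin":8.5}
    - {"slide":[0,0,0.02],"spin":5}
    - {"slide":[0,0,0.03],"spin":0}
    - {"slide":[0,0,0.03],"spin":0}
    - {"slide":[0,0,0.007],"spin":0}
    - {"slide":[0,0,0],"spin":0}
    - {"slide":[0,0,0],"spin":0}

```text
clock: 4.3
position: [0.4116, 0.0104, 0.0257]
ee_rot: [0.0, 0.996, -0.086, 0.002]
contact_force: [0.0, 0.5, -0.5]
width: 0.0003
```

```bash
python3 - <<'E'
from h import *
st();print(manip.get_state()['ee_rot'],manip.get_state()['qpos']);snap('side','3',(200,200,400,350))
E
```

```text
4.3 [0.41163843 0.01044624 0.02567722] feeder x,y -0.18166954188540502 -0.0020037178174357314 f -0.045231067175351816 0.5068495486753416 -0.5187288607329952
[ 1.11555743e-04  9.96288022e-01 -8.60689861e-02  1.51494733e-03] [-1.43933868e-01  2.70192532e-01  2.13888918e+00 -7.17737029e-05
  7.29473223e-01  1.59926731e+00]
```

View pics/side3.png

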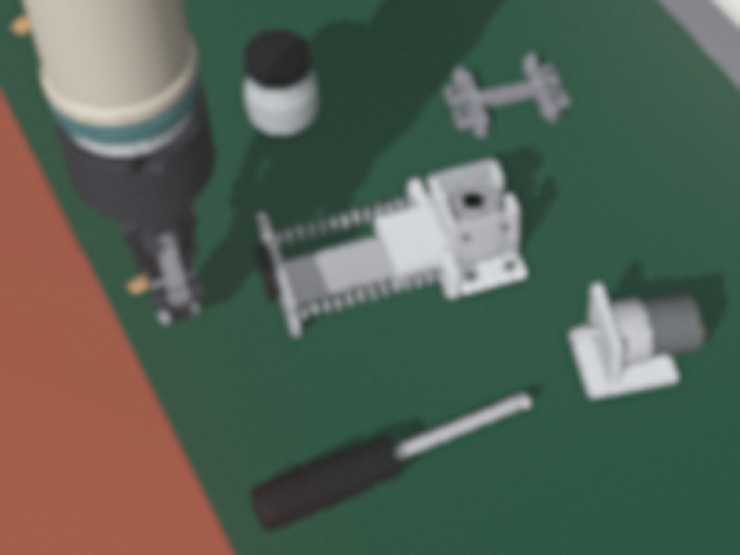

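>>> servo_tool:
  increments:
    - {"slide":[0.015,-0.002,0.003],"spin":0}
    - {"slide":[0.015,0,0],"spin":0}
    - {"slide":[0.005,0,0],"spin":0}
    - {"slide":[0.003,0,0],"spin":0}
    - {"slide":[0.003,0,0],"spin":0}
    - {"slide":[0,0,0],"spin":0}

```text
clock: 4.95
position: [0.4509, 0.0059, 0.0213]
ee_rot: [0.0, 0.996, -0.086, 0.0]
contact_force: [-0.5, -0.2, -0.4]
width: 0.0002
```

```bash
python3 - <<'E'
from h import *
st()
E
```

```text
4.95 [0.45088794 0.00591113 0.02129842] feeder x,y -0.14222120229617813 0.00020765555779486043 f -0.5086922922548297 -0.24566349831986897 -0.4167559306906478
```

>>> servo_tool:
  increments:
    - {"slide":[0.003,0,0],"spin":0}
    - {"slide":[0.004,0,0],"spin":0}
    - {"slide":[0.006,0,0],"spin":0}
    - {"slide":[0.006,0,0],"spin":0}
    - {"slide":[0.006,0,0],"spin":0}
    - {"slide":[0,0,0],"spin":0}

```text
clock: 5.55
position: [0.4734, 0.0019, 0.0209]
ee_rot: [-0.0, 0.996, -0.086, -0.002]
contact_force: [-5.8, 1.4, 3.5]
width: -0.0001
```

```bash
python3 - <<'E'
from h import *
st();snap('side','4',(200,200,400,350))
E
```

```text
5.55 [0.47342569 0.00191211 0.02086938] feeder x,y -0.11933186172253495 0.00010294549376467757 f -5.914342429795416 0.400107870131322 3.5319868005940807
```

View pics/side4.png

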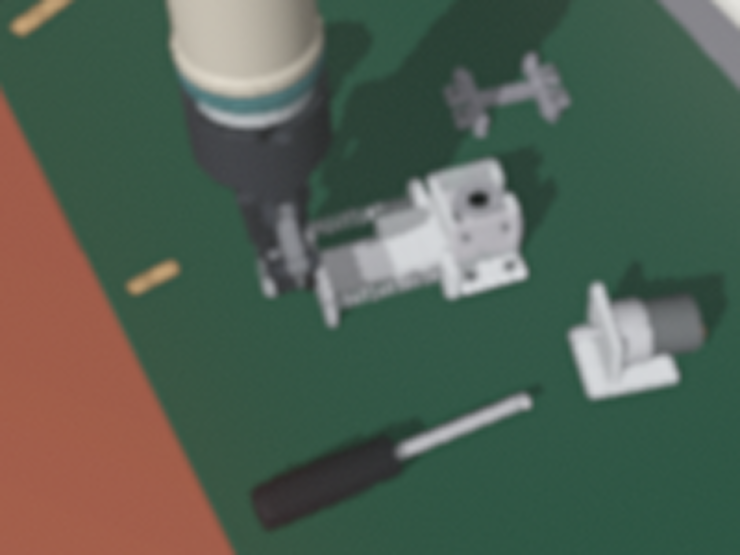

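>>> servo_tool:
  increments:
    - {"slide":[0.006,0,0],"spin":0}
    - {"slide":[0.007,0,0],"spin":0}
    - {"slide":[0.007,0,0],"spin":0}
    - {"slide":[0.007,0,0],"spin":0}
    - {"slide":[0.006,0,0],"spin":0}
    - {"slide":[0.004,0,0],"spin":0}
    - {"slide":[0.003,0,0],"spin":0}
    - {"slide":[0,0,0],"spin":0}

```text
clock: 6.4
position: [0.5117, -0.0048, 0.0208]
ee_rot: [-0.0, 0.996, -0.086, -0.003]
contact_force: [-7.2, 0.4, 4.5]
width: 0.0001
```

```bash
python3 - <<'E'
from h import *
st();snap('side','5',(200,200,400,350))
E
```

```text
6.4 [ 0.51167087 -0.00476845  0.02077007] feeder x,y -0.08050803073826987 2.9248743760170905e-05 f -7.122340057259869 -0.8581668586060519 4.488249975036167
```

View pics/side5.png

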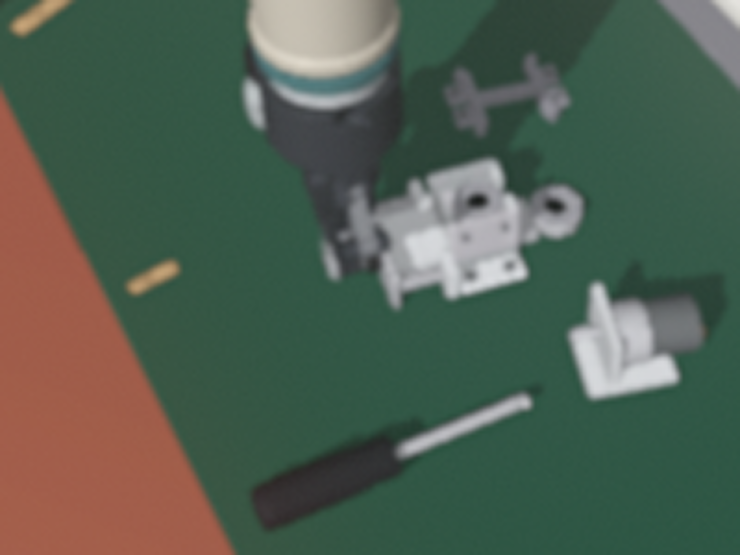

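>>> servo_tool:
  increments:
    - {"slide":[0.002,0,0],"spin":0}
    - {"slide":[0.002,0,0],"spin":0}
    - {"slide":[0,0,0],"spin":0}

```text
clock: 6.75
position: [0.5152, -0.0054, 0.0208]
ee_rot: [-0.0, 0.996, -0.086, -0.004]
contact_force: [-7.6, 0.7, 5.3]
width: -0.0
```

>>> servo_tool:
  increments:
    - {"slide":[0.002,0,0],"spin":0}
    - {"slide":[0,0,0],"spin":0}

```text
clock: 6.95
position: [0.5169, -0.0057, 0.0208]
ee_rot: [-0.0, 0.996, -0.086, -0.004]
contact_force: [-7.6, 0.8, 5.2]
width: 0.0001
```

>>> servo_tool:
  increments:
    - {"slide":[0.001,0,0],"spin":0}
    - {"slide":[0,0,0],"spin":0}

```text
clock: 7.15
position: [0.5169, -0.0057, 0.0207]
ee_rot: [-0.0, 0.996, -0.085, -0.005]
contact_force: [-10.4, 1.1, 7.4]
width: 0.0001
```

The force has risen and the tool has stopped moving, so the plunger is at its end stop. Backing off now.

>>> servo_tool:
  increments:
    - {"slide":[-0.008,0,0],"spin":0}
    - {"slide":[-0.012,0,0],"spin":0}
    - {"slide":[-0.012,0,0],"spin":0}
    - {"slide":[-0.012,0,0],"spin":0}
    - {"slide":[-0.012,0,0],"spin":0}
    - {"slide":[-0.012,0,0],"spin":0}
    - {"slide":[-0.012,0,0],"spin":0}
    - {"slide":[0,0,0],"spin":0}

```text
clock: 7.95
position: [0.4422, 0.0074, 0.0217]
ee_rot: [0.0, 0.996, -0.086, 0.001]
contact_force: [-0.0, -0.4, 0.4]
width: 0.0002
```

```bash
python3 - <<'E'
from h import *
st();snap('side','6',(200,200,400,350));snap('top','6',(230,165,430,325))
E
```

```text
7.95 [0.44220881 0.00745    0.02171886] feeder x,y -0.15103553038853734 0.000246866899050962 f 0.06716140639707835 -0.4304713078793072 0.3837118379754328
```

View pics/side6.png

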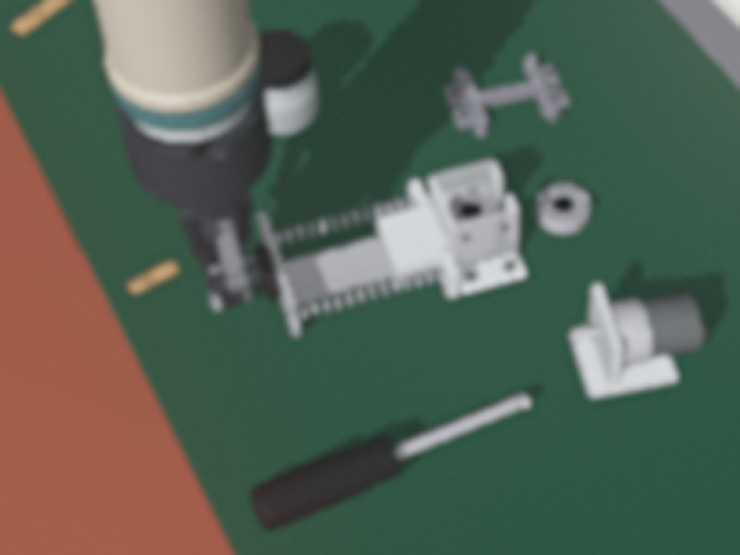

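View pics/top6.png

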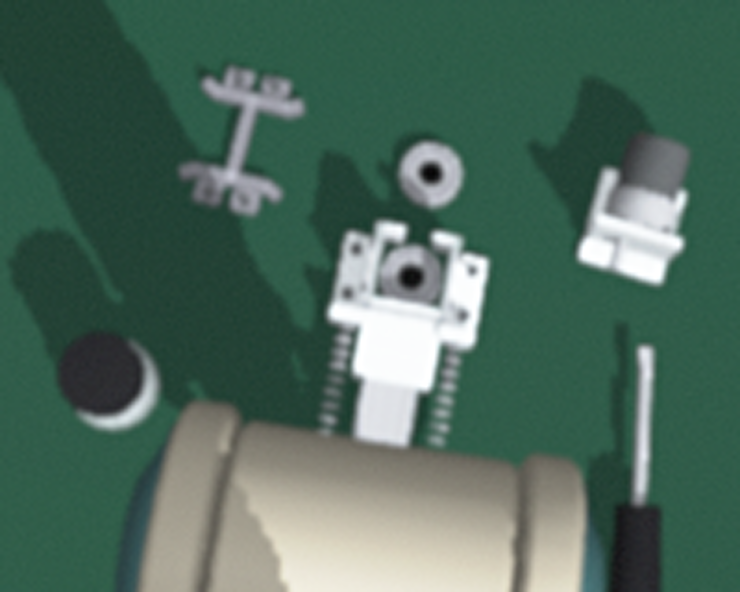

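Plunger back, one bearing lies clear at crop (431,174) of the top view, and the stack has dropped. Next I measure the bearing and the nest.

```bash
python3 - <<'E'
from h import *
T=lambda u,v,z:px2w('top',230+u/3.7,165+v/3.7,z)[:2]
S=lambda u,v,z:px2w('side',200+u/3.7,200+v/3.7,z)[:2]
F=lambda p:np.round([(p-o)@ex,(p-o)@ey],4)
a=T(431,174,.021);print('brg',a,F(a),F(S(564,204,.021)))
# nest: side-wall ends (z=.02) and wall ends
for q in [(250,101),(233,176),(203,85),(302,107),(182,171),(280,193)]: print(q,T(*q,.02),F(T(*q,.02)))
for q in [(532,92),(480,97)]: print('S',q,F(S(*q,.02)))
E
```

```text
brg [ 0.64780617 -0.0286728 ] [ 0.0577 -0.0004] [ 0.0585 -0.0015]
(250, 101) [0.68613337 0.06755526] [0.0791 0.101 ]
(233, 176) [0.64520286 0.07535517] [0.0374 0.1017]
(203, 85) [0.69448371 0.09272041] [0.083  0.1272]
(302, 107) [0.6833255  0.03993974] [0.081  0.0733]
(182, 171) [0.64744529 0.10221274] [0.0351 0.1286]
(280, 193) [0.6364698 0.0504517] [0.0331 0.0757]
S (532, 92) [0.0735 0.0928]
S (480, 97) [0.0403 0.0999]
```

>>> servo_tool:
  increments:
    - {"slide":[0,0,-0.04],"spin":0}
    - {"slide":[0,0,-0.04],"spin":0}
    - {"slide":[0.035,0.007,0],"spin":0}
    - {"slide":[0.035,0.007,0],"spin":0}
    - {"slide":[0.035,0.007,0],"spin":0}
    - {"slide":[0.035,0.007,0],"spin":0}
    - {"slide":[0.035,0.007,0],"spin":0}
    - {"slide":[0.034,0.008,0],"spin":0}

```text
clock: 8.85
position: [0.6446, -0.0718, 0.1016]
ee_rot: [0.0, 0.996, -0.086, 0.002]
contact_force: [-0.1, -0.7, -0.5]
width: 0.0001
```

>>> servo_tool:
  increments:
    - {"slide":[0,0.0,0],"spin":0}
    - {"slide":[0,0,0],"spin":0}

```text
clock: 9.05
position: [0.6427, -0.0713, 0.1009]
ee_rot: [0.0, 0.996, -0.086, 0.0]
contact_force: [-1.0, 0.8, 0.7]
width: 0.0
```

```bash
python3 - <<'E'
from h import *
st();snap('side','7',(200,170,420,330),3.5);snap('wrist','7')
E
```

```text
9.05 [ 0.64268797 -0.07134802  0.10088116] feeder x,y 0.05992806311180891 -0.0432791472713033 f -1.1012354067718269 0.6627494056639207 0.6908257115627671
```

View pics/side7.png

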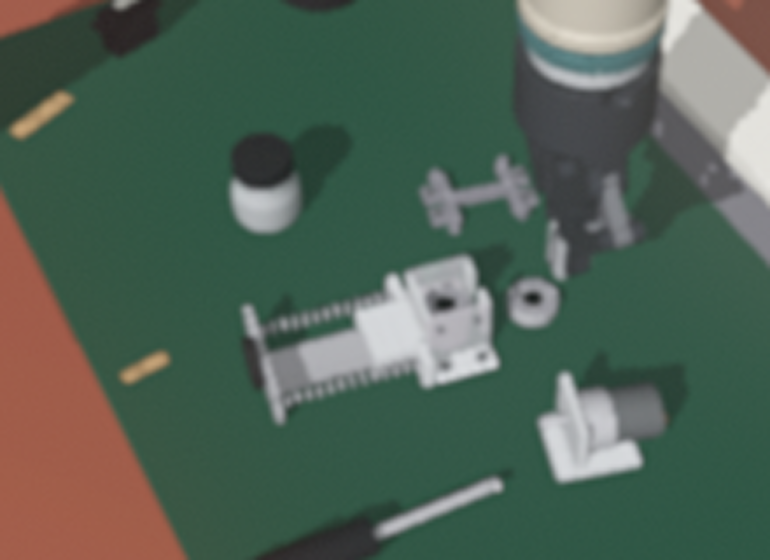

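View pics/wrist7.png

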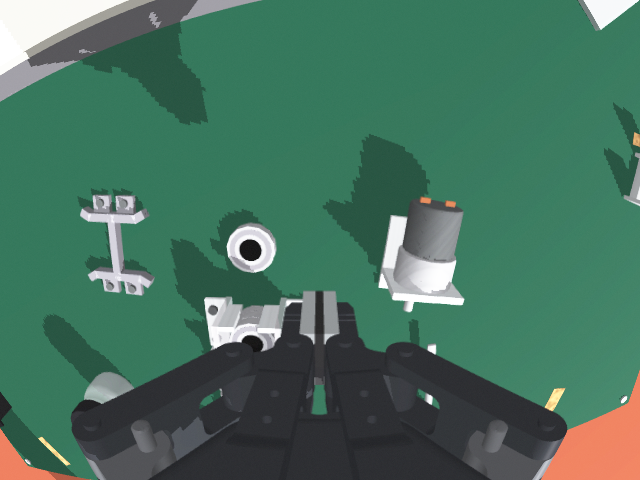

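```bash
cat >> h.py <<'E'
def wr(u,v,z,s):
    from scipy.spatial.transform import Rotation as R
    c=eyes.calibration('wrist');d=np.array([u-c['cx'],v-c['cy']]);r=np.hypot(*d);th=r/c['fx']
    ray=np.r_[d/r*np.sin(th),np.cos(th)]
    Rt=R.from_quat(np.asarray(s['ee_rot'])[[1,2,3,0]]).as_matrix();H=c['hand_eye']
    O=Rt@H[:3,3]+s['position'];D=Rt@H[:3,:3]@ray
    return (O+D*(z-O[2])/D[2])[:2]
E
python3 - <<'E'
from h import *
s=manip.get_state()
F=lambda p:np.round([(p-o)@ex,(p-o)@ey],4)
for n,u,v,z in [('brg',251,249,.021),('mag',250,343,.039),('w1',115,221,.02),('w2',118,272,.02),('c1',82,214,.02),('c2',146,214,.02),('c3',90,275,.02),('c4',152,279,.02)]:
    print(n,F(wr(u,v,z,s)))
E
```

```text
brg [0.0583 0.0008]
mag [-0.0017  0.0029]
w1 [0.078  0.0989]
w2 [0.0396 0.1036]
c1 [0.0838 0.1278]
c2 [0.0824 0.073 ]
c3 [0.0363 0.1308]
c4 [0.0351 0.0756]
```

>>> servo_tool:
  increments:
    - {"slide":[-0.001,0.001,0.03],"spin":0}
    - {"slide":[0,0,0.03],"spin":0}
    - {"slide":[0,0,0.018],"spin":0}
    - {"slide":[0,0,0.006],"spin":0}
    - {"slide":[0,0,0],"spin":0}
    - {"slide":[0,0,0],"spin":0}

```text
clock: 9.75
position: [0.6409, -0.0715, 0.0185]
ee_rot: [0.0, 0.996, -0.086, 0.001]
contact_force: [1.1, -0.0, -0.5]
width: -0.0
```

```bash
python3 - <<'E'
from h import *
st();snap('side','8',(200,170,420,330),3.5);snap('wrist','8')
E
```

```text
9.75 [ 0.64094368 -0.07154789  0.01851884] feeder x,y 0.058243253930218813 -0.043772978956252935 f 1.042408893935736 0.15134409855630754 -0.5083252012854699
```

View pics/side8.png

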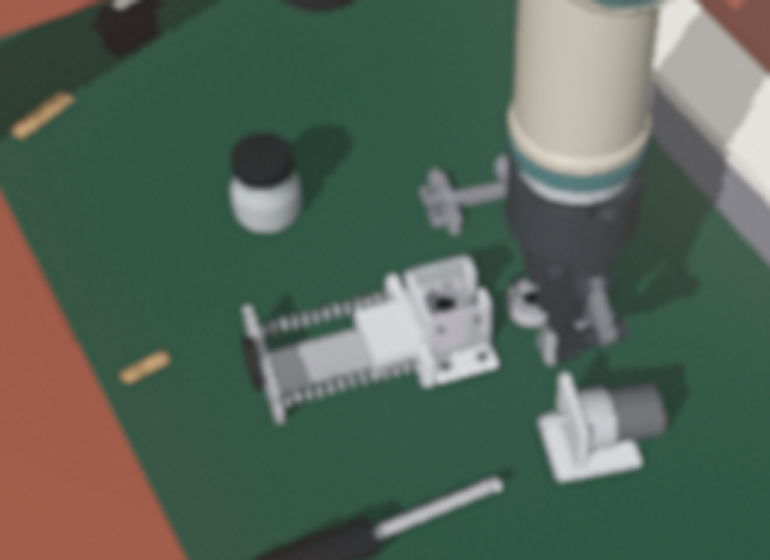

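View pics/wrist8.png

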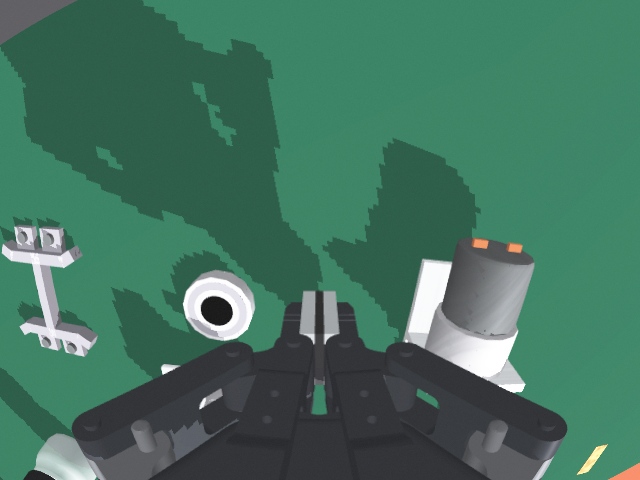

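>>> servo_tool:
  increments:
    - {"slide":[0,-0.003,0.0025],"spin":0}
    - {"slide":[0,-0.005,0],"spin":0}
    - {"slide":[0,-0.004,0],"spin":0}
    - {"slide":[0,-0.004,0],"spin":0}
    - {"slide":[0,-0.005,0],"spin":0}
    - {"slide":[0,-0.005,0],"spin":0}
    - {"slide":[0,-0.005,0],"spin":0}
    - {"slide":[0,-0.005,0],"spin":0}

```text
clock: 10.65
position: [0.6466, -0.0357, 0.0148]
ee_rot: [0.0, 0.996, -0.086, 0.0]
contact_force: [-0.3, -0.1, 0.6]
width: -0.0001
```

```bash
python3 - <<'E'
from h import *
st();s=manip.get_state();snap('wrist','9')
E
```

```text
10.65 [ 0.64658092 -0.03568341  0.0147936 ] feeder x,y 0.057694055700348926 -0.007472655921690277 f -0.30183169414390426 -0.154219888417747 0.6397807122774704
```

View pics/wrist9.png

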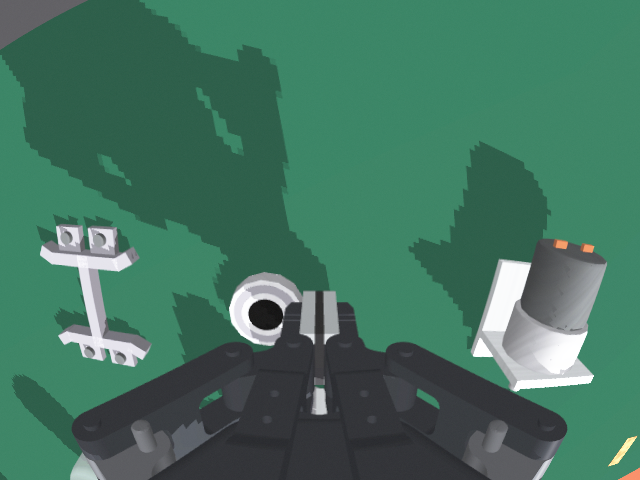

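```bash
python3 - <<'E'
from h import *
s=manip.get_state()
F=lambda p:np.round([(p-o)@ex,(p-o)@ey],4)
for n,u,v,z in [('bore',266,313,.021),('left',229,309,.018),('w1',88,266,.02),('w2',98,333,.02),('c2',133,262,.02),('c4',148,353,.02),('c1',42,253,.02),('c3',63,338,.02)]:
    print(n,F(wr(u,v,z,s)))
E
```

```text
bore [0.059  0.0156]
left [0.0589 0.0324]
w1 [0.0784 0.1004]
w2 [0.0419 0.1044]
c2 [0.081  0.0745]
c4 [0.0331 0.0768]
c1 [0.0843 0.1295]
c3 [0.0357 0.1309]
```

>>> servo_tool:
  increments:
    - {"slide":[0,-0.004,0],"spin":0}
    - {"slide":[0,-0.005,0],"spin":0}
    - {"slide":[0,-0.005,0],"spin":0}
    - {"slide":[0,-0.005,0],"spin":0}
    - {"slide":[0,-0.005,0],"spin":0}
    - {"slide":[0,-0.005,0],"spin":0}
    - {"slide":[0,-0.005,0],"spin":0}
    - {"slide":[0,-0.004,0],"spin":0}

```text
clock: 11.5
position: [0.6531, 0.0018, 0.0148]
ee_rot: [0.0, 0.996, -0.086, 0.0]
contact_force: [0.6, 0.5, -0.2]
width: 0.0002
```

```bash
python3 - <<'E'
from h import *
st();s=manip.get_state();snap('wrist','10')
E
```

```text
11.5 [0.6530586  0.00183846 0.01479401] feeder x,y 0.057690938401871596 0.03060388834651266 f 0.5283181238279214 0.5984976220959425 -0.21439278042128262
```

View pics/wrist10.png

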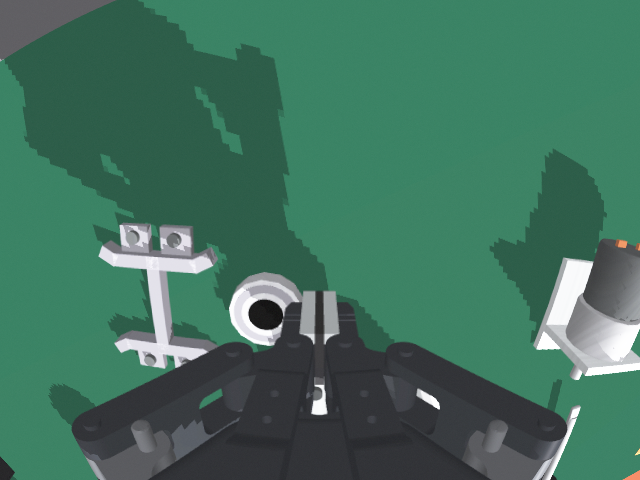

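>>> servo_tool:
  increments:
    - {"slide":[0,-0.004,0],"spin":0}
    - {"slide":[0,-0.004,0],"spin":0}
    - {"slide":[0,-0.004,0],"spin":0}
    - {"slide":[0,-0.004,0],"spin":0}
    - {"slide":[0,-0.004,0],"spin":0}
    - {"slide":[0,-0.003,0],"spin":0}
    - {"slide":[0,0,0],"spin":0}

```text
clock: 12.25
position: [0.657, 0.0245, 0.0148]
ee_rot: [-0.0, 0.996, -0.085, 0.0]
contact_force: [-1.0, 0.4, -1.3]
width: 0.0001
```

```bash
python3 - <<'E'
from h import *
st();s=manip.get_state();snap('wrist','11');snap('side','11',(200,170,420,330),3.5)
E
```

```text
12.25 [0.65696019 0.02451555 0.01479014] feeder x,y 0.05767593035662173 0.053613943313066174 f -1.0999990086345255 0.2527813509326266 -1.3182743066864084
```

View pics/wrist11.png

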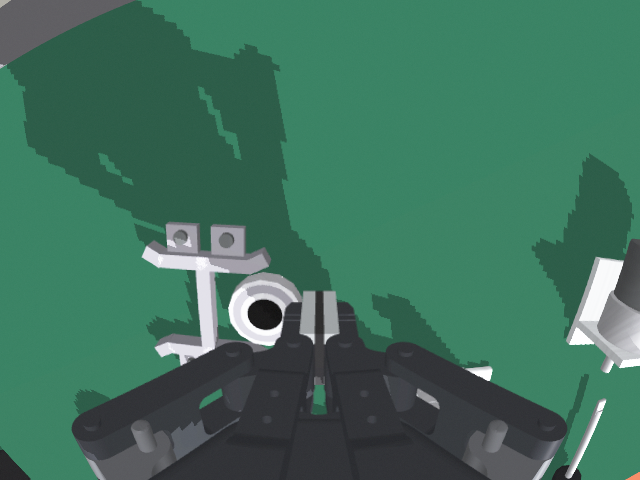

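View pics/side11.png

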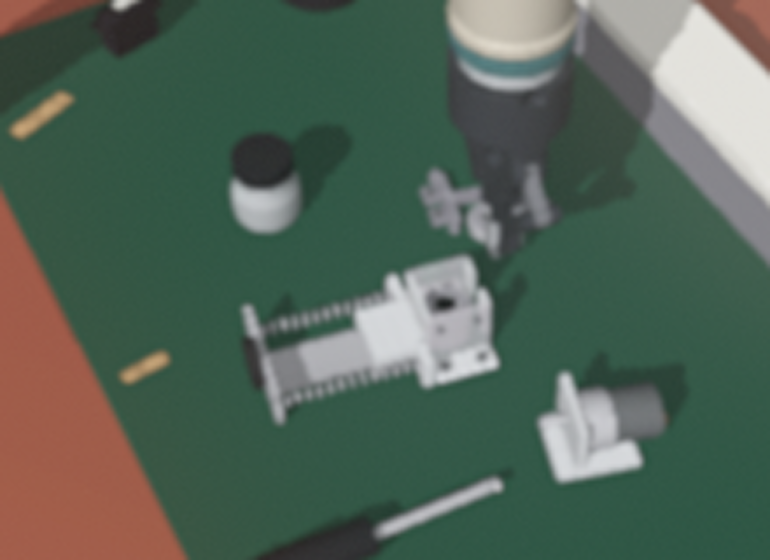

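>>> servo_tool:
  increments:
    - {"slide":[0,-0.002,0],"spin":0}
    - {"slide":[0,-0.002,0],"spin":0}
    - {"slide":[0,-0.001,0],"spin":0}
    - {"slide":[0,0,0],"spin":0}

```text
clock: 12.75
position: [0.6578, 0.0291, 0.0148]
ee_rot: [0.0, 0.996, -0.086, 0.0]
contact_force: [-0.1, -0.7, -0.6]
width: 0.0
```

```bash
python3 - <<'E'
from h import *
st();snap('wrist','12',(120,200,320,360),4)
E
```

```text
12.75 [0.6577685  0.02907724 0.01476077] feeder x,y 0.05769603118881048 0.058246610536009005 f 0.054820713513434094 -0.6527599259202728 -0.5533172174584509
```

View pics/wrist12.png

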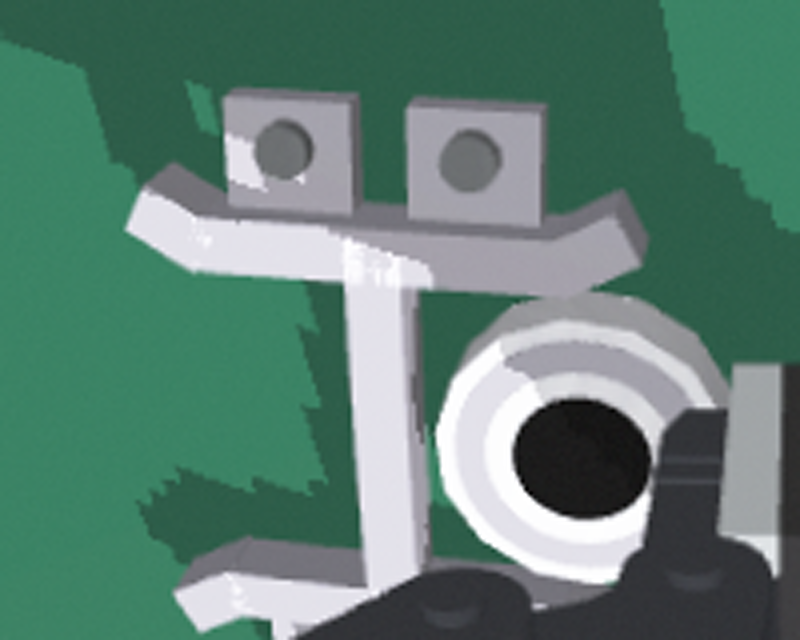

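>>> servo_tool:
  increments:
    - {"slide":[0,-0.001,0],"spin":0}
    - {"slide":[0,0,0],"spin":0}

```text
clock: 13.0
position: [0.6579, 0.03, 0.0148]
ee_rot: [0.0, 0.996, -0.086, 0.0]
contact_force: [0.2, -0.5, -1.5]
width: -0.0002
```

>>> servo_tool:
  increments:
    - {"slide":[0,-0.0005,0],"spin":0}
    - {"slide":[0,0,0],"spin":0}

```text
clock: 13.2
position: [0.658, 0.0304, 0.0148]
ee_rot: [0.0, 0.996, -0.086, 0.0]
contact_force: [-0.3, -0.5, 0.1]
width: -0.0002
```

```bash
python3 - <<'E'
from h import *
st();snap('wrist','13',(120,200,320,360),4)
E
```

```text
13.2 [0.65803548 0.03041322 0.0148098 ] feeder x,y 0.05773172759976013 0.05960852232151149 f -0.22254513400918796 -0.5212176470270781 0.12955005600246158
```

View pics/wrist13.png

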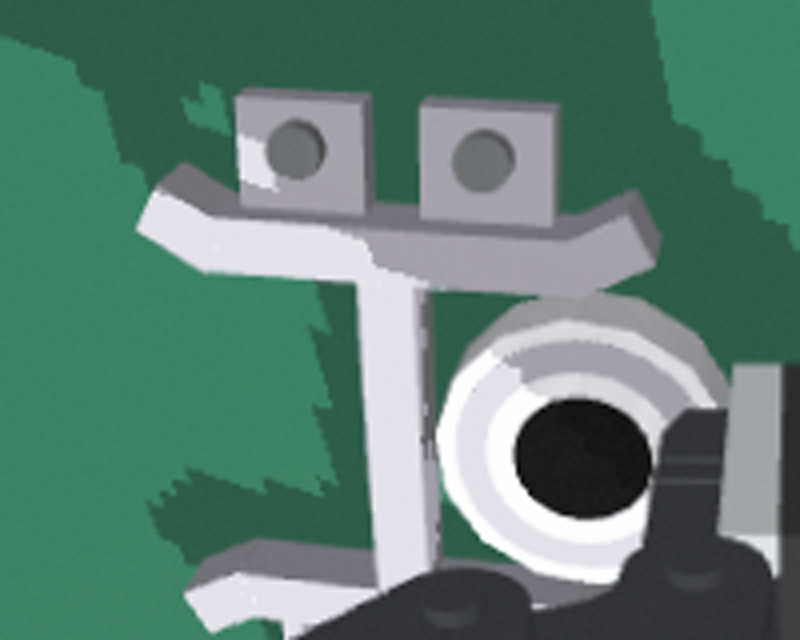

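>>> servo_tool:
  increments:
    - {"slide":[0,-0.0005,0],"spin":0}
    - {"slide":[0,0,0],"spin":0}

```text
clock: 13.45
position: [0.6581, 0.0309, 0.0148]
ee_rot: [0.0, 0.996, -0.086, 0.0]
contact_force: [-1.0, -0.8, -0.0]
width: 0.0001
```

>>> servo_tool:
  increments:
    - {"slide":[0,-0.0005,0],"spin":0}
    - {"slide":[0,0,0],"spin":0}

```text
clock: 13.65
position: [0.6582, 0.0314, 0.0148]
ee_rot: [0.0, 0.996, -0.086, 0.0]
contact_force: [-0.8, 0.1, -0.7]
width: 0.0002
```

```bash
python3 - <<'E'
from h import *
st();snap('wrist','14',(120,200,320,360),4)
E
```

```text
13.65 [0.65815485 0.03142681 0.01478671] feeder x,y 0.057676841728380765 0.06062763171615446 f -0.7802994923585128 -0.002765923585181896 -0.6882287046301119
```

View pics/wrist14.png

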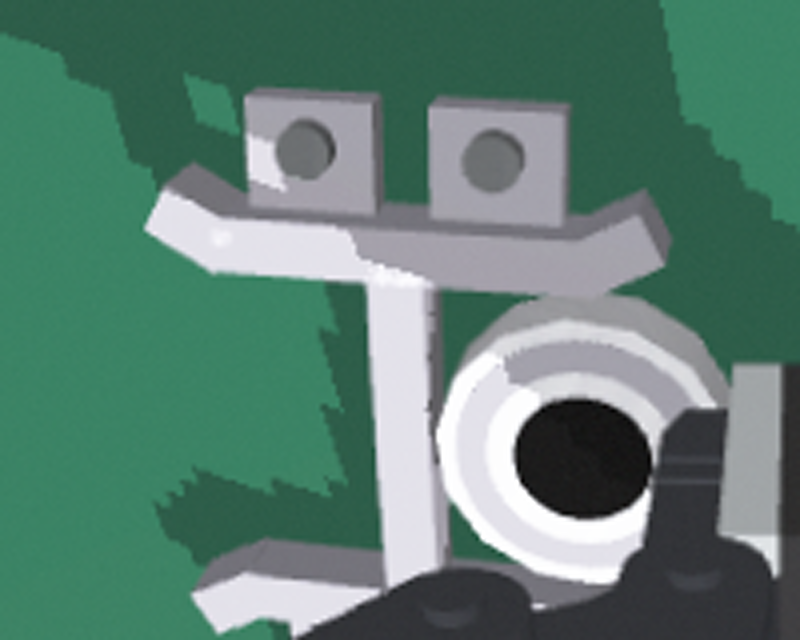

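>>> servo_tool:
  increments:
    - {"slide":[0,-0.0005,0],"spin":0}
    - {"slide":[0,0,0],"spin":0}

```text
clock: 13.9
position: [0.6583, 0.0319, 0.0148]
ee_rot: [0.0, 0.996, -0.086, 0.0]
contact_force: [0.0, -1.0, -0.1]
width: -0.0001
```

>>> servo_tool:
  increments:
    - {"slide":[0,-0.0005,0],"spin":0}
    - {"slide":[0,0,0],"spin":0}

```text
clock: 14.1
position: [0.6583, 0.0323, 0.0148]
ee_rot: [0.0, 0.996, -0.086, -0.0]
contact_force: [-0.4, -0.8, 0.7]
width: 0.0003
```

>>> servo_tool:
  increments:
    - {"slide":[0,-0.0005,0],"spin":0}
    - {"slide":[0,0,0],"spin":0}

```text
clock: 14.3
position: [0.6583, 0.0324, 0.0148]
ee_rot: [0.0, 0.996, -0.085, -0.0]
contact_force: [-0.4, -1.7, 0.4]
width: -0.0001
```

```bash
python3 - <<'E'
from h import *
st();snap('wrist','15',(120,200,320,360),4)
E
```

```text
14.3 [0.65833892 0.0324334  0.01477363] feeder x,y 0.05768690294044325 0.06165086042972908 f -0.10526514126356838 -1.7194283089087505 0.40592727283746866
```

View pics/wrist15.png

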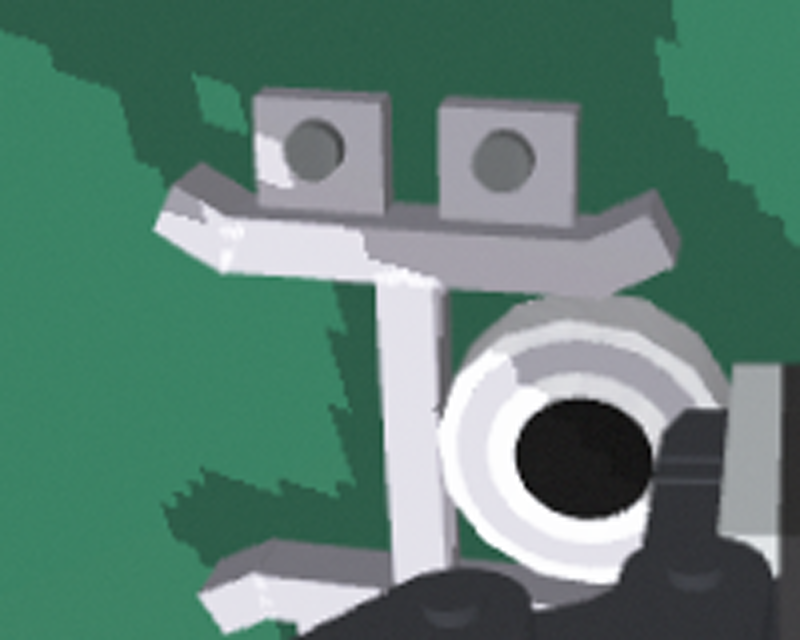

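The tool has stalled with about 1.7 N and the bearing's edge meets the wall, so it is seated. Withdrawing.

>>> servo_tool:
  increments:
    - {"slide":[0,0.001,0],"spin":0}
    - {"slide":[0,0.003,0],"spin":0}
    - {"slide":[0,0.01,0],"spin":0}
    - {"slide":[0,0.01,0],"spin":0}
    - {"slide":[0,0,-0.03],"spin":0}
    - {"slide":[0,0,-0.04],"spin":0}
    - {"slide":[0,0.04,-0.03],"spin":0}
    - {"slide":[0,0.04,0],"spin":0}

```text
clock: 15.15
position: [0.6439, -0.071, 0.1203]
ee_rot: [0.001, 0.996, -0.085, 0.005]
contact_force: [0.9, 0.2, -1.1]
width: 0.0
```

```bash
python3 - <<'E'
from h import *
st();snap('wrist','16');snap('side','16',(200,170,420,330),3.5);snap('top','16',(230,165,430,325))
E
```

```text
15.15 [ 0.64391689 -0.07103044  0.12027177] feeder x,y 0.061084983361148905 -0.04275704576143579 f 0.8937890233981113 0.352993424868557 -1.0977516106130845
```

View pics/wrist16.png

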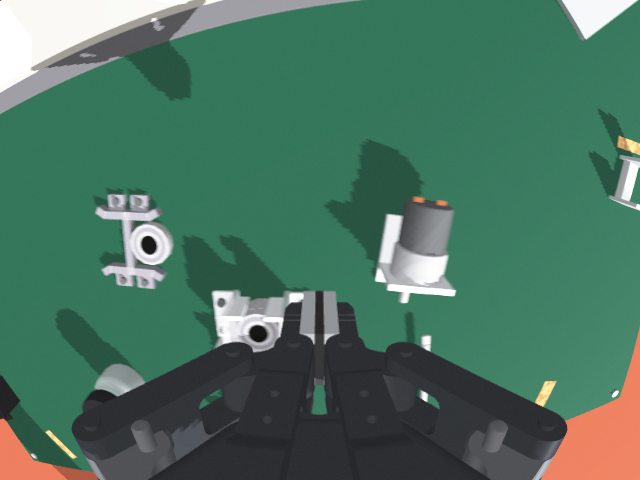

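View pics/side16.png

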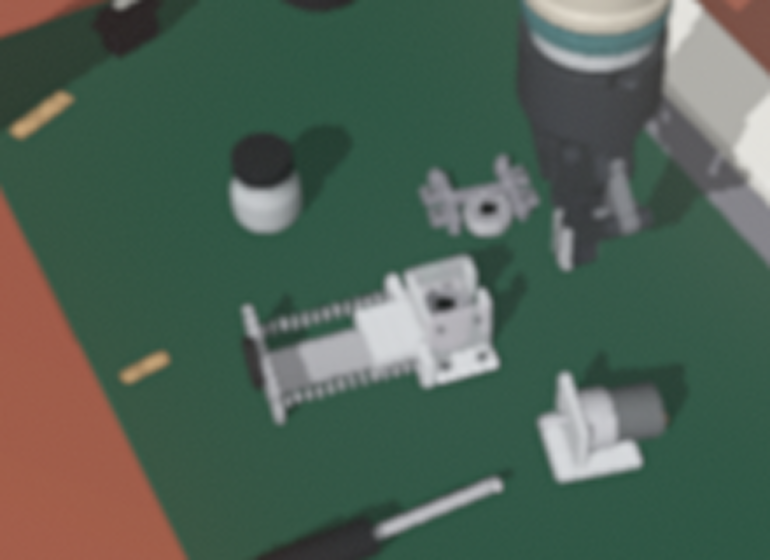

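View pics/top16.png

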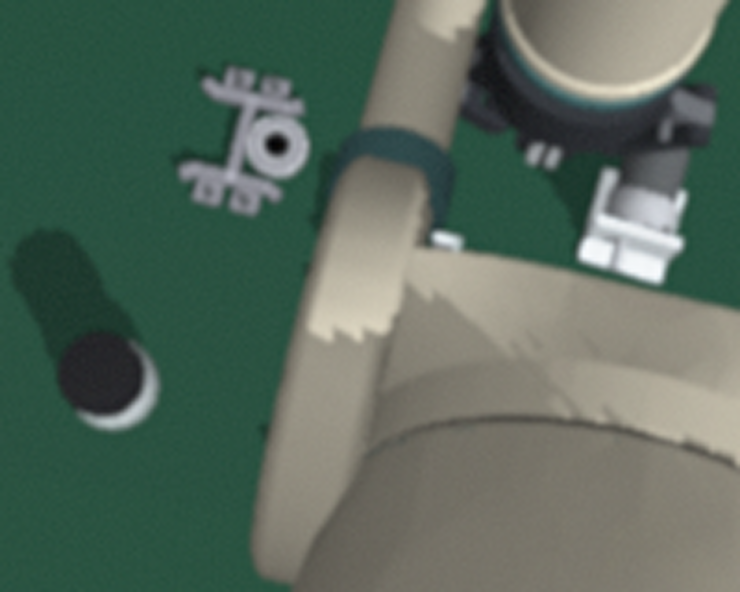

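```bash
python3 - <<'E'
from h import *
T=lambda u,v,z:px2w('top',230+u/3.7,165+v/3.7,z)[:2]
b=T(276,146,.021);n=(T(250,101,.02)+T(233,176,.02))/2;w=T(250,101,.02)-T(233,176,.02);w/=np.linalg.norm(w)
d=b-n;print('nest x',d@w,'y',d@np.array([-w[1],w[0]]))
print(manip.sign_off())
E
```

```text
nest x -0.0006020685916625775 y -0.01877608880509008
the job is handed in; nothing more can be done
None
```

I pressed the plunger once to its end stop, let it spring back, and pushed the fed bearing flat along the board into the near pocket of the nest. The job was handed in at about 15 s of the 45 s allowed; it reports no verdict, so what follows is what I measured myself.

- **Plunger:** at the end stop the tool stopped moving and the force rose from about 7.6 to 10.4 N. The images then showed it back at rest with one bearing out.
- **Bearing in the nest:** pushing in 0.5 mm steps, the tool stalled at about 1.7 N when the bearing met the middle wall. In the last top view its centre is 18.8 mm from the nest origin along y (19 = touching) and 0.6 mm off along x.
- **Stack and surroundings:** the other three bearings stayed in the magazine and had dropped one place. The jar, screwdriver and gearmotor look unmoved in the last side view. I did not measure the jar and screwdriver again, or check the tape roll, U bracket and servo separately.

**Checks that disagreed:** the side camera put the nest 2–8 mm off the other two cameras, so I relied on those and on the contact force. Two early moves were refused because I left out the spin value. Nothing moved, and I sent them again.

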